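# Sort the bench: cutters to the basket, glues to the tray

## Robot

A 6-joint arm with a two-finger parallel gripper is mounted at the origin on a cart in front of the work surface, level with it; the furniture and walls round the work are solid. World frame = base frame: x ahead of the robot, y to its left, z up, the work surface at z = 0. Lengths are in m, angles in rad, forces in N, time in s.
With the tool pointing down it reaches from about 0.35 to 0.975 m from the base axis. Payload 4.9 kg.
Tool frame: the origin (TCP) lies at the very end of the fingers, on their centre line; the grasp point (between the pads) lies 19 mm behind it (ctrl.grasp_offset is the distance from the TCP to the grasp point, in m); z points along the fingers, y is the line along which they close (so a half turn about z gives the same grasp; the last joint's range is limited). The gripper opens to 85 mm and grips with 20 to 120 N. Pads are 22 mm wide; open, the fingers measure 114 mm over their backs; the gripper's body (76 mm by 85 mm) begins 54 mm behind the grasp point. The pads swing forward as they close: fully open they stand 13 mm farther back than shut.
Start: joints at [1.106, 0.053, 1.613, -0, 1.476, -0.119], TCP at [0.212, 0.588, 0.231] pointing down, gripper open.
Joint ranges: [-3.01, 3.01], [-1.01, 2.22], [0.06, 2.58], [-1.02, 4.17], [0.09, 2.62], [-3.14, 3.14]. Speed limits (rad/s): [2.57, 2.57, 3.14, 3.14, 3.14, 3.14].

## Interface

Orientations are given as a rotation vector (axis times angle).
In Python, from station import ctrl, optics gives the robot as it stands.
- The arm moves only by the shell command python3 -m handwheel 'ROWS' [OPENING] [FORCE]. ROWS is JSON, a list of rows, each an object of numbers: "tx", "ty", "tz": the shift along the tool's x, y, z in mm; "roll": the turn about the tool's z in rad. A call has 1 to 12 rows; each row shifts and turns the commanded pose from where the row before left it, along the tool's axes as they then stand; what a row does not reach is not made up. A row lasts 1/12 s, in which the tool goes at most 41.7 mm and 7.16 degrees, less where a joint would pass 70% of its speed; a pose out of reach is approached as far as the arm can. A call with a gripper value outside its range is refused whole. OPENING is the finger opening in mm, from 0 to 85.4, set as the call begins (- or left out, the last holds). The fingers move at their own pace and stop on an object; FORCE is the grip in N (left out, the last holds). Time passes only in rows, so rows that do not move let the fingers close. It gives the time, the measured TCP pose, the force, the opening and the grip force at its end, in the units of the state.
- ctrl.get_obs(): the state, without advancing time (a new reading comes with each control period).
- optics.get_image(name): name is "scene" or "top" or "wrist"; returns (picture, depth): 420x560x3 uint8, red, green, blue; 420x560 float32, m along the optical axis (not along the pixel's ray), 0 where there is no reading.
- optics.camera_params(name): a dict with "mtx" (3x3 intrinsics, pixels), "extrinsics" (4x4, takes a point from camera to world coordinates); the wrist camera has in their place "tool_from_camera" (4x4, takes a point from camera to tool coordinates, whose origin is the TCP and whose axes are the flange's). Camera axes: x right, y down, z forward; pixel columns grow to the right and rows downward; lengths in m; the calibration is good to about 2 mm. A picture is of the moment at which its call begins: read the wrist's pose just before it. camera_params takes no time and is no camera call.
- ctrl.finish_job(): hands the job in; it is judged then, once.
The state is a dict: "t": time; "q": joint angles; "dq": joint speeds; "effort": joint torques, N m; "tool_pos": TCP position; "tool_rot": TCP orientation; "contact_force": force on the tool from outside, world axes, zero at the start; "wrist_torque": the same for the moment, N m; "opening": finger opening in m; "grip_force": force on a finger pad.
Only numpy, scipy, OpenCV 4.12 (cv2) and the standard library are available. Lean on these libraries where they do the work, as an engineer would, in place of code of your own. Each camera call takes 0.05 s, during which the arm holds its last target. There are 200 camera calls.

## Task

Tidy the front of the bench: lay both pairs of cutters (red and blue) flat in the pink basket, and stand the glue bottle, the amber bottle and the white jar upright on the floor of the green tray. Set each one down rather than dropping it in, and leave the screwdriver, the rubber block and the counter where they are.

Things in the scene. Friction and masses are not known exactly. Their poses are not given: they have to be found in the camera images.
- basket: low pink plastic basket, fixed on a 39 mm high riser, outside 188 (x) x 260 (y) x 59 mm. Origin: centre of its underside. Floor 4 mm above it, flat over 136 (x) x 194 (y) mm; walls up to 54 mm high, leaning outward. Room for the two cutters side by side, length along the basket's x, centred at y = +48 and -48 mm; open the fingers only a little to let go
- tray: narrow green plastic tray, fixed on a 39 mm high riser, outside 118 (x) x 320 (y) x 54 mm. Origin: centre of its underside. Floor 4 mm above it, flat over 78 (x) x 242 (y) mm; walls up to 50 mm high, leaning outward. Room for three containers in a row at y = -75, 0 and +75 mm, held with the fingers closing along the tray's y to clear its side walls; open a little to let go
- cutters_red: flush cutters with red handles, lying flat, 122 x 45 x 12 mm, rigid (they do not open), 85 g. Origin: centre of the underside; +x runs along the length to the metal jaws (x = 61; handle ends x = -61), z up. 45 mm wide at the handle ends, narrowing to 20 mm at the head (x = 30); about 30 mm at the origin: grip there from above, fingers closing along y
- cutters_blu: flush cutters with blue handles, lying flat, 122 x 45 x 12 mm, rigid (they do not open), 85 g. Origin: centre of the underside; +x runs along the length to the metal jaws (x = 61; handle ends x = -61), z up. 45 mm wide at the handle ends, narrowing to 20 mm at the head (x = 30); about 30 mm at the origin: grip there from above, fingers closing along y
- glue: white glue bottle with a blue nozzle and a blue band, standing upright, round body 36 mm in diameter up to 78 mm high, then a nozzle 20 mm wide up to 122 mm, 65 g. Origin: centre of its underside, z up. Grip the body at 70 to 75 mm height so that the nozzle has room under the gripper
- amber: small amber glass bottle with a black cap, standing upright, 35 mm in diameter, straight body up to 60 mm, 98 mm high over the cap, about 80 g. Origin: centre of its underside, z up. Grip the body at about 45 mm height
- jar: short white jar with a yellow lid, standing upright, 44 mm in diameter with straight sides up to 34 mm, lid 40 mm in diameter from 42 to 58 mm high, about 90 g. Origin: centre of its underside, z up. Grip the body at about 25 mm height
- driver: bystander, leave alone: small screwdriver with a red handle, 19 x 143 x 18 mm, lying on the table. Origin: centre of its underside, handle to +y
- block: bystander, leave alone: red-brown rubber block, 35 x 70 x 28 mm. Origin: centre of its underside
- counter: bystander, leave alone: small round white hand counter, 41 x 44 x 23 mm. Origin: centre of its underside
There are look-alikes about, which are no part of the job. What is shaped like the glue but purple is not meant.

How it is judged:
At the end, for the whole second after the job is handed in: Both cutters lie in the basket (within 60 mm in x, 85 in y of its centre, under 30 mm up, tilt under 0.35 rad); glue, amber bottle and jar stand on the tray's floor (within 40 mm in x, 120 in y, under 12 mm up, tilt under 0.12 rad); all at rest, released (x of cutters_red in the frame of basket between -0.06 and 0.06 m and y of cutters_red in the frame of basket between -0.085 and 0.085 m and z of each of cutters_red, cutters_blu in the frame of basket below 0.03 m and angle between each of cutters_red, cutters_blu's own z axis and vertical below 0.35 rad and linear speed of each of cutters_red, cutters_blu, glue, amber, jar below 0.03 m/s and x of cutters_blu in the frame of basket between -0.06 and 0.06 m and y of cutters_blu in the frame of basket between -0.085 and 0.085 m and x of glue in the frame of tray between -0.04 and 0.04 m and y of glue in the frame of tray between -0.12 and 0.12 m and z of each of glue, amber, jar in the frame of tray below 0.012 m and angle between each of glue, amber, jar's own z axis and vertical below 0.12 rad and x of amber in the frame of tray between -0.04 and 0.04 m and y of amber in the frame of tray between -0.12 and 0.12 m and x of jar in the frame of tray between -0.04 and 0.04 m and y of jar in the frame of tray between -0.12 and 0.12 m); the robot touches nothing.
It fails at once if the red screwdriver, the rubber block or the counter is displaced by more than 20 mm (distance of any of driver, block, counter from where it was at the start of the episode above 0.02 m).
It fails at once if cutters are dropped into the basket: let go more than 50 mm above its floor ((x of cutters_red in the frame of basket between -0.08 and 0.08 m and y of cutters_red in the frame of basket between -0.13 and 0.13 m and z of cutters_red in the frame of basket above 0.055 m and contact force between the fingers and cutters_red below 0.02 N) or (x of cutters_blu in the frame of basket between -0.08 and 0.08 m and y of cutters_blu in the frame of basket between -0.13 and 0.13 m and z of cutters_blu in the frame of basket above 0.055 m and contact force between the fingers and cutters_blu below 0.02 N)).
It fails at once if a bottle or the jar is dropped into the tray: let go more than 50 mm above its floor ((x of glue in the frame of tray between -0.08 and 0.08 m and y of glue in the frame of tray between -0.13 and 0.13 m and z of glue in the frame of tray above 0.055 m and contact force between the fingers and glue below 0.02 N) or (x of amber in the frame of tray between -0.08 and 0.08 m and y of amber in the frame of tray between -0.13 and 0.13 m and z of amber in the frame of tray above 0.055 m and contact force between the fingers and amber below 0.02 N) or (x of jar in the frame of tray between -0.08 and 0.08 m and y of jar in the frame of tray between -0.13 and 0.13 m and z of jar in the frame of tray above 0.055 m and contact force between the fingers and jar below 0.02 N)).
It also fails if it takes over 120 s, if anything falls off the work surface, if the arm or the gripper's body presses on something with over 40 N, if the wrist force passes 120 N, or if a joint passes its speed limit or range.

## Working session

There is one attempt and no reset: what is moved stays moved. The work goes in short steps, Python scripts to look and compute and a shell command to move; the robot and the scene stay as the last step left them, time stands still between calls to the robot, and variables do not carry over. Pictures are saved under pics/ and viewed, at most 14 in all, crops included, and the job is handed in when it is done.

```bash
mkdir -p pics; cat > h.py <<'E'
import numpy as np, cv2
from station import ctrl, optics
from scipy.spatial.transform import Rotation as R
def shot(name, tag):
    o=ctrl.get_obs(); im,d=optics.get_image(name); p=optics.camera_params(name)
    if name=='wrist':
        T=np.eye(4);T[:3,:3]=R.from_rotvec(o['tool_rot']).as_matrix();T[:3,3]=o['tool_pos']; E=T@p['tool_from_camera']
    else: E=np.array(p['extrinsics'])
    K=np.array(p['mtx']); v,u=np.mgrid[:420,:560]
    P=np.stack([(u-K[0,2])/K[0,0]*d,(v-K[1,2])/K[1,1]*d,d],-1)@E[:3,:3].T+E[:3,3]
    P[d==0]=np.nan
    np.savez(f'pics/{tag}.npz',im=im,d=d,P=P,K=K,E=E); cv2.imwrite(f'pics/{tag}.png',im[...,::-1])
    return im,d,P
E
python3 - <<'E'
from h import *
for n in ('top','scene'):
    im,d,P=shot(n,n+'0')
    print(optics.camera_params(n))
o=ctrl.get_obs(); print(o['t'],o['tool_pos'],R.from_rotvec(o['tool_rot']).as_matrix().round(3),o['opening'])
print(optics.camera_params('wrist'))
E
```

```text
{'mtx': array([[489.15160041,   0.        , 278.63882373],
       [  0.        , 489.15160041, 205.87078804],
       [  0.        ,   0.        ,   1.        ]]), 'extrinsics': array([[ 1.09628954e-01, -9.49666933e-01,  2.93452225e-01,
         3.78724831e-02],
       [-9.93971279e-01, -1.05220181e-01,  3.08190012e-02,
        -5.32117488e-02],
       [ 1.60930997e-03, -2.95061738e-01, -9.55476834e-01,
         1.66517207e+00],
       [ 0.00000000e+00,  0.00000000e+00,  0.00000000e+00,
         1.00000000e+00]])}
{'mtx': array([[462.7048706 ,   0.        , 280.93135147],
       [  0.        , 462.7048706 , 210.57201122],
       [  0.        ,   0.        ,   1.        ]]), 'extrinsics': array([[ 0.60368058, -0.42973876,  0.67148667, -0.42216666],
       [-0.79719688, -0.33263142,  0.50381889, -0.71793714],
       [ 0.00684707, -0.83945276, -0.54338953,  0.80394906],
       [ 0.        ,  0.        ,  0.        ,  1.        ]])}
0.1 [0.2116001  0.58748649 0.23018055] [[-0.941  0.339 -0.001]
 [ 0.339  0.941 -0.002]
 [ 0.    -0.002 -1.   ]] 0.08560244874689305
{'mtx': array([[310.04523735,   0.        , 280.92022532],
       [  0.        , 310.04523735, 201.91661379],
       [  0.        ,   0.        ,   1.        ]]), 'tool_from_camera': array([[ 2.86000519e-04, -9.53743125e-01, -3.00622638e-01,
         7.69060086e-02],
       [ 9.99999602e-01,  1.87619981e-05,  8.91836623e-04,
        -1.65192231e-05],
       [-8.44942766e-04, -3.00622773e-01,  9.53742751e-01,
        -1.42170795e-01],
       [ 0.00000000e+00,  0.00000000e+00,  0.00000000e+00,
         1.00000000e+00]])}
```

View pics/top0.png

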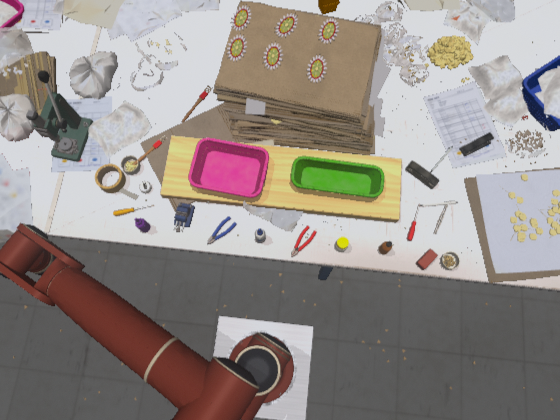

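View pics/scene0.png

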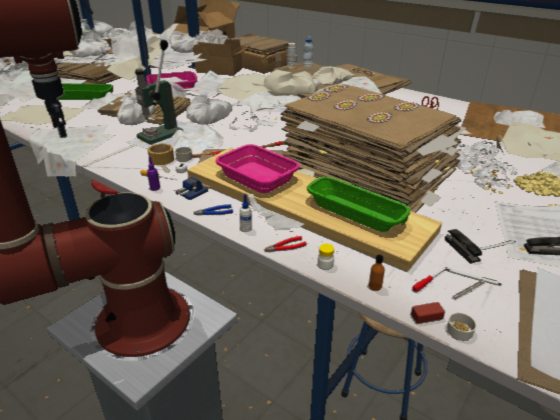

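Top view: the candidates for the glue are the purple-bodied bottle at (142,225) and the white/blue one at (260,236). The white body with blue nozzle and band fits the description, and the purple one is the look-alike. Other items: blue cutters (222,230), red cutters (304,240), jar (343,243), amber (386,247), basket (229,168), tray (337,177). I'll measure these and confirm in one crop.

```bash
python3 - <<'E'
from h import *
z=np.load('pics/top0.npz'); im,P=z['im'],z['P']
s=np.load('pics/scene0.npz')
cv2.imwrite('pics/crop0.png',np.vstack([cv2.resize(im[190:270,120:420],(800,213),interpolation=2),cv2.resize(s['im'][170:310,130:490],(800,311),interpolation=2)])[...,::-1])
hsv=cv2.cvtColor(im,cv2.COLOR_RGB2HSV)
def box(u,v,r=20):
    m=np.zeros(im.shape[:2],bool); m[v-r:v+r+1,u-r:u+r+1]=1; return m
print('table z',[np.nanmedian(P[v-3:v+4,u-3:u+4,2]).round(4) for u,v in ((190,240),(285,228),(325,255),(410,250),(240,245))])
for n,u,v,r in (('purple',142,225,12),('glue',260,236,12),('jar',343,243,12),('amber',386,247,12),('blu',222,230,18),('red',304,240,18)):
    for nm,q in (('top',z),):
        m=box(u,v,r)&(P[...,2]>(0.005 if r==18 else .012)); p=P[m]
        lo,hi=np.nanpercentile(p,[2,98],axis=0); print(n,m.sum(),'mid',((lo+hi)/2).round(4),'ext',(hi-lo).round(3),'zmax',hi[2].round(3))
# cutters via colour + minAreaRect
for n,u,v in (('blu',222,230),('red',304,240)):
    H=hsv[...,0]; c=((H>100)&(H<130)) if n=='blu' else ((H<8)|(H>172))
    m=box(u,v,20)&(((c)&(hsv[...,1]>100))|(P[...,2]>.006)); p=P[m]; p=p[np.isfinite(p[:,0])]
    rc=cv2.minAreaRect((p[:,:2]*1000).astype(np.float32)); print(n,len(p),rc, p[:,:2].mean(0))
for n,u,v,h0,h1 in (('basket',229,168,150,178),('tray',337,177,45,75)):
    m=box(u,v,52)&(hsv[...,0]>h0)&(hsv[...,0]<h1)&(hsv[...,1]>120); p=P[m]; 
    p=p[np.isfinite(p[:,0])]; print(n,len(p),np.percentile(p[:,2],[2,25,50,75,98]).round(3))
    rim=p[p[:,2]>np.percentile(p[:,2],98)-.012]
    print(cv2.minAreaRect((rim[:,:2]*1000).astype(np.float32)), 'floorz',np.nanmedian(P[v-4:v+5,u-4:u+5,2]))
E
```

```text
table z [np.float64(-0.0011), np.float64(0.0144), np.float64(-0.0002), np.float64(0.0013), np.float64(0.0004)]
purple 147 mid [0.4171 0.4562 0.0676] ext [0.029 0.034 0.101] zmax 0.118
glue 124 mid [0.4228 0.0512 0.0673] ext [0.03  0.032 0.103] zmax 0.119
jar 158 mid [ 0.428  -0.2274  0.0401] ext [0.037 0.039 0.048] zmax 0.064
amber 127 mid [ 0.4292 -0.3737  0.0614] ext [0.028 0.03  0.083] zmax 0.103
blu 311 mid [0.4385 0.1897 0.0113] ext [0.128 0.12  0.012] zmax 0.018
red 389 mid [ 0.4331 -0.0983  0.0157] ext [0.119 0.127 0.021] zmax 0.026
blu 300 ((441.3283996582031, 188.7755126953125), (138.67495727539062, 141.76686096191406), 6.539907932281494) [0.43800774 0.18750743]
red 425 ((434.4872741699219, -100.83695983886719), (142.98153686523438, 139.69578552246094), 5.9250640869140625) [ 0.44386187 -0.08215709]
basket 3684 [0.034 0.041 0.046 0.082 0.102]
((642.0140380859375, 184.13088989257812), (257.91278076171875, 188.44374084472656), 84.48906707763672) floorz 0.04081439418348931
tray 2794 [0.035 0.042 0.05  0.084 0.098]
((649.2135009765625, -190.09950256347656), (316.3418273925781, 117.13481903076172), 88.36772155761719) floorz 0.041440604985644613
```

View pics/crop0.png

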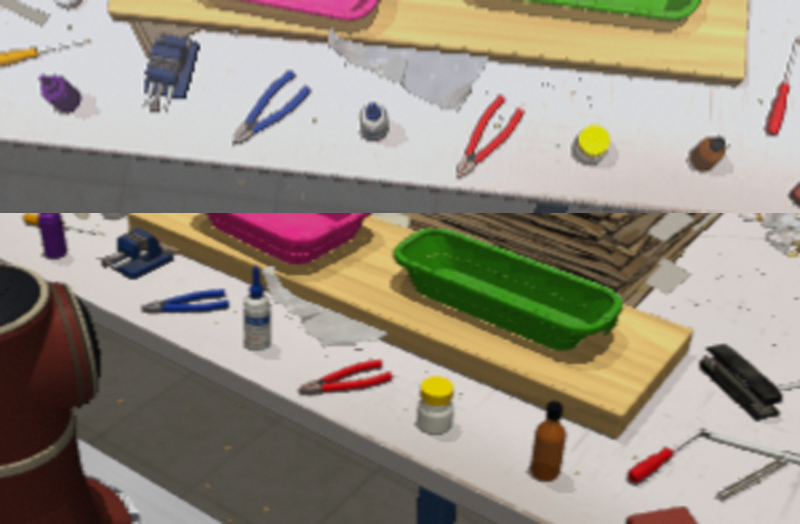

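The crop confirms the glue is the white bottle with blue nozzle and band at top (260,236); the one at (142,225) is purple and stays out of it. The jaws of both cutters point left and towards the robot. First move is over the blue cutters.

```bash
cat >> h.py <<'E'
def plan(x,y,z,yaw):
    """moves to TCP (x,y,z) with tool-y at yaw deg (roll first, then shift)"""
    o=ctrl.get_obs(); M=R.from_rotvec(o['tool_rot']).as_matrix(); p=np.array(o['tool_pos'])
    cur=np.degrees(np.arctan2(M[1,1],M[0,1])); dr=-((yaw-cur+90)%180-90)
    a=np.radians(dr); N=M@R.from_rotvec([0,0,a]).as_matrix()
    print('t %.1f'%o['t'],'at',p.round(4),'yaw %.1f'%cur,'open %.1f grip %.1f'%(o['opening']*1000,o['grip_force']),'F',np.round(o['contact_force'],1))
    d=(np.array([x,y,z])-p)*1000
    print('  ROLL %.3f'%a,'then t=',(N.T@d).round(1),' [without roll',(M.T@d).round(1),']')
E
python3 -c "
from h import *
plan(.44,.19,.2,49)"
```

```text
t 0.1 at [0.2116 0.5875 0.2302] yaw 70.2 open 85.6 grip 0.0 F [-0.3  0.3 -0.3]
  ROLL 0.370 then t= [-433.1 -150.1   30.7]  [without roll [-349.6 -296.5   30.7] ]
```

```bash
python3 -m handwheel '[{"roll":0.122},{"roll":0.122},{"roll":0.122},{"tx":-36,"ty":-12.5},{"tx":-36,"ty":-12.5},{"tx":-36,"ty":-12.5},{"tx":-36,"ty":-12.5},{"tx":-36,"ty":-12.5},{"tx":-36,"ty":-12.5},{"tx":-36,"ty":-12.5},{"tx":-36,"ty":-12.5}]' 85
python3 -m handwheel '[{"tx":-36,"ty":-12.5},{"tx":-36,"ty":-12.5},{"tx":-36,"ty":-12.5},{"tx":-36,"ty":-12.5,"tz":15},{"tz":15},{},{}]'
python3 - <<'E'
from h import *
plan(.44,.19,.2,49)
shot('wrist','w1')
E
```

```text
t 0.1 at [0.2116 0.5875 0.2302] yaw 70.2 open 85.6 grip 0.0 F [-0.3  0.3 -0.3]
  ROLL 0.370 then t= [-433.1 -150.1   30.7]  [without roll [-349.6 -296.5   30.7] ]$[0]: bad value
$[0]: bad value
```

View pics/w1.png

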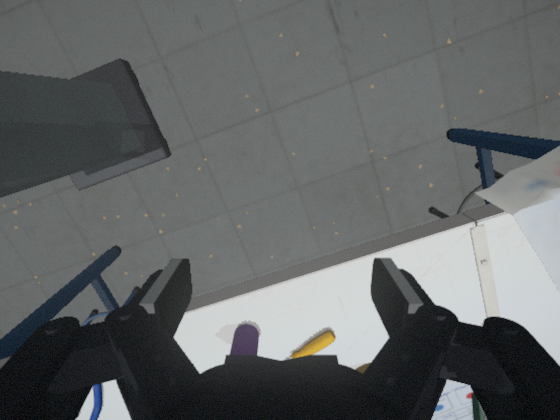

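The picture is still from the start pose: the rows were refused, so it shows the floor, with the purple look-alike at (243,340) between the fingers. Rows probably need all four keys.

```bash
python3 -m handwheel '[{"tx":0,"ty":0,"tz":0,"roll":0.122},{"tx":0,"ty":0,"tz":0,"roll":0.122},{"tx":0,"ty":0,"tz":0,"roll":0.122},{"tx":-36,"ty":-12.5,"tz":0,"roll":0},{"tx":-36,"ty":-12.5,"tz":0,"roll":0},{"tx":-36,"ty":-12.5,"tz":0,"roll":0},{"tx":-36,"ty":-12.5,"tz":0,"roll":0},{"tx":-36,"ty":-12.5,"tz":0,"roll":0},{"tx":-36,"ty":-12.5,"tz":0,"roll":0},{"tx":-36,"ty":-12.5,"tz":0,"roll":0},{"tx":-36,"ty":-12.5,"tz":0,"roll":0}]' 85
python3 -c "
from h import *
plan(.44,.19,.2,49)"
```

```text
t: 1.07
tool_pos: [0.3649, 0.3224, 0.231]
tool_rot: [1.094, 2.945, -0.0]
contact_force: [0.6, -0.3, -0.5]
opening: 0.0848
grip_force: 0.0
t 1.1 at [0.3649 0.3224 0.231 ] yaw 49.2 open 84.8 grip 0.0 F [ 0.6 -0.3 -0.5]
  ROLL 0.004 then t= [-143.5  -50.7   31. ]  [without roll [-143.3  -51.3   31. ] ]
```

```bash
python3 -m handwheel '[{"tx":-36,"ty":-12.5,"tz":6,"roll":0},{"tx":-36,"ty":-12.5,"tz":6,"roll":0},{"tx":-36,"ty":-12.5,"tz":6,"roll":0},{"tx":-36,"ty":-12.5,"tz":12,"roll":0},{"tx":0,"ty":0,"tz":0,"roll":0},{"tx":0,"ty":0,"tz":0,"roll":0}]'
python3 - <<'E'
from h import *
plan(.44,.19,.2,49)
shot('wrist','w2')
E
```

```text
t: 1.57
tool_pos: [0.441, 0.1905, 0.2002]
tool_rot: [-1.1, -2.941, 0.002]
contact_force: [-0.6, 0.4, -0.5]
opening: 0.0854
grip_force: 0.0
t 1.6 at [0.441  0.1905 0.2002] yaw 49.0 open 85.4 grip 0.0 F [-0.6  0.4 -0.5]
  ROLL -0.000 then t= [ 0.4 -1.1  0.2]  [without roll [ 0.4 -1.1  0.2] ]
```

View pics/w2.png

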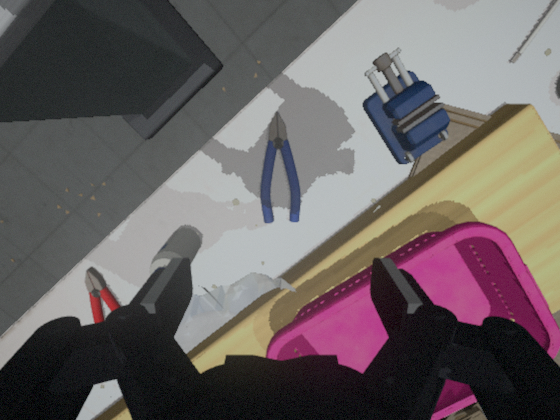

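The wrist view shows the blue cutters with the jaw tip at (279,112) and handle ends at (267,220) and (295,219). The glue body is at (178,245), the red cutters at (100,290) and the basket is lower right.

```bash
cat >> h.py <<'E'
def ray(tag,u,v,z):
    f=np.load(f'pics/{tag}.npz'); K,E=f['K'],f['E']
    r=E[:3,:3]@np.array([(u-K[0,2])/K[0,0],(v-K[1,2])/K[1,1],1]); return E[:3,3]+r*(z-E[2,3])/r[2]
def cutter(tag,tip,h1,h2,z=.008):
    a=ray(tag,*tip,z);b=(ray(tag,*h1,z)+ray(tag,*h2,z))/2; c=(a+b)/2; d=a-b
    yaw=np.degrees(np.arctan2(d[1],d[0])); print('centre',c.round(4),'len',np.linalg.norm(d[:2]).round(4),'yaw %.1f'%yaw,'toolyaw %.1f'%(yaw-90)); return c,yaw
E
python3 - <<'E'
from h import *
c,y=cutter('w2',(279,112),(267,221),(295,220))
f=np.load('pics/w2.npz');im,P=f['im'],f['P']
h=cv2.cvtColor(im,cv2.COLOR_RGB2HSV)
print('z on handles',P[185:200,264:272,2].mean(0)[:8].round(4), 'table',P[230:240,260:300,2].mean())
plan(c[0],c[1],.004,y-90)
E
```

```text
centre [0.4331 0.196  0.008 ] len 0.1201 yaw 140.0 toolyaw 50.0
z on handles [ 0.011   0.0107  0.0109  0.01    0.0091  0.0082  0.     -0.0007] table nan
t 1.6 at [0.4408 0.1918 0.2009] yaw 49.1 open 85.0 grip 0.0 F [ 0.1 -0.6  0.5]
  ROLL -0.015 then t= [  8.5  -1.6 196.9]  [without roll [  8.4  -1.7 196.9] ]
```

```bash
python3 -m handwheel '[{"tx":8.5,"ty":-1.6,"tz":30,"roll":-0.015},{"tx":0,"ty":0,"tz":40,"roll":0},{"tx":0,"ty":0,"tz":40,"roll":0},{"tx":0,"ty":0,"tz":40,"roll":0},{"tx":0,"ty":0,"tz":20,"roll":0},{"tx":0,"ty":0,"tz":15,"roll":0},{"tx":0,"ty":0,"tz":7,"roll":0},{"tx":0,"ty":0,"tz":3,"roll":0},{"tx":0,"ty":0,"tz":0,"roll":0},{"tx":0,"ty":0,"tz":0,"roll":0}]' 50 30
python3 -m handwheel '[{"tx":0,"ty":0,"tz":0,"roll":0},{"tx":0,"ty":0,"tz":0,"roll":0},{"tx":0,"ty":0,"tz":0,"roll":0},{"tx":0,"ty":0,"tz":0,"roll":0},{"tx":0,"ty":0,"tz":0,"roll":0},{"tx":0,"ty":0,"tz":0,"roll":0},{"tx":0,"ty":0,"tz":0,"roll":0},{"tx":0,"ty":0,"tz":0,"roll":0}]' 15 50
```

```text
t: 2.45
tool_pos: [0.4344, 0.1974, 0.0077]
tool_rot: [1.07, 2.952, 0.002]
contact_force: [-0.3, 0.1, 0.5]
opening: 0.0499
grip_force: 0.0
t: 3.12
tool_pos: [0.4379, 0.1975, 0.0117]
tool_rot: [1.07, 2.946, 0.007]
contact_force: [-2.7, -1.7, 18.2]
opening: 0.0151
grip_force: 9.1
```

The fingers closed on top of the cutters because the tips stand farther back when open. I'll lift, look and go in lower.

```bash
python3 -m handwheel '[{"tx":0,"ty":0,"tz":-15,"roll":0},{"tx":0,"ty":0,"tz":-40,"roll":0},{"tx":0,"ty":0,"tz":-40,"roll":0},{"tx":0,"ty":0,"tz":-40,"roll":0},{"tx":0,"ty":0,"tz":-40,"roll":0},{"tx":0,"ty":0,"tz":0,"roll":0},{"tx":0,"ty":0,"tz":0,"roll":0}]' 
python3 - <<'E'
from h import *
plan(.4331,.196,.002,50)
shot('wrist','w3'); im=cv2.imread('pics/w3.png'); cv2.imwrite('pics/w3c.png',cv2.resize(im[40:280,120:440],(800,600)))
E
```

```text
t: 3.7
tool_pos: [0.436, 0.1972, 0.1863]
tool_rot: [1.07, 2.945, 0.009]
contact_force: [0.7, -0.5, -0.6]
opening: 0.0149
grip_force: 0.0
t 3.7 at [0.436  0.1972 0.1863] yaw 50.1 open 14.9 grip 0.0 F [ 0.7 -0.5 -0.6]
  ROLL 0.001 then t= [  2.4  -4.2 184.3]  [without roll [  2.4  -4.2 184.3] ]
```

View pics/w3c.png

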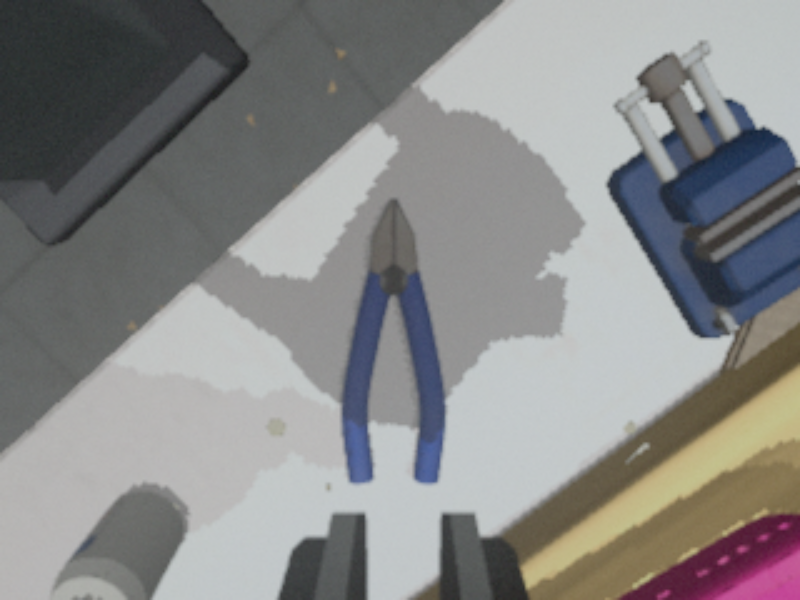

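Blue cutters have barely moved: tip (277.6,120), handle ends (264,232) and (291,232) in full-image pixels; pads centred at column 282.

```bash
python3 - <<'E'
from h import *
c,y=cutter('w3',(277.6,120),(264,232),(291,232))
plan(c[0],c[1],.0,y-90)
E
```

```text
centre [0.4345 0.196  0.008 ] len 0.1213 yaw 139.9 toolyaw 49.9
t 3.8 at [0.4344 0.1968 0.1834] yaw 50.1 open 14.9 grip 0.0 F [-0.1 -0.2 -0.1]
  ROLL 0.004 then t= [ -0.2  -1.2 183.4]  [without roll [ -0.2  -1.2 183.4] ]
```

```bash
python3 -m handwheel '[{"tx":0,"ty":-1,"tz":0,"roll":0},{"tx":0,"ty":0,"tz":40,"roll":0},{"tx":0,"ty":0,"tz":40,"roll":0},{"tx":0,"ty":0,"tz":40,"roll":0},{"tx":0,"ty":0,"tz":25,"roll":0},{"tx":0,"ty":0,"tz":20,"roll":0},{"tx":0,"ty":0,"tz":10,"roll":0},{"tx":0,"ty":0,"tz":7,"roll":0},{"tx":0,"ty":0,"tz":0,"roll":0},{"tx":0,"ty":0,"tz":0,"roll":0}]' 55 30
python3 -m handwheel '[{"tx":0,"ty":0,"tz":0,"roll":0},{"tx":0,"ty":0,"tz":0,"roll":0},{"tx":0,"ty":0,"tz":0,"roll":0},{"tx":0,"ty":0,"tz":0,"roll":0},{"tx":0,"ty":0,"tz":0,"roll":0},{"tx":0,"ty":0,"tz":0,"roll":0},{"tx":0,"ty":0,"tz":0,"roll":0}]' 10 50
```

```text
t: 4.58
tool_pos: [0.4333, 0.1959, -0.0003]
tool_rot: [1.072, 2.952, 0.0]
contact_force: [-0.7, 1.1, 0.5]
opening: 0.0548
grip_force: 0.0
t: 5.17
tool_pos: [0.4343, 0.1962, 0.0012]
tool_rot: [1.072, 2.951, 0.002]
contact_force: [-1.3, -0.3, 5.6]
opening: 0.0364
grip_force: 48.5
```

```bash
python3 -m handwheel '[{"tx":0,"ty":0,"tz":-20,"roll":0},{"tx":0,"ty":0,"tz":-40,"roll":0},{"tx":0,"ty":0,"tz":-40,"roll":0},{"tx":0,"ty":0,"tz":-40,"roll":0},{"tx":0,"ty":0,"tz":-20,"roll":-0.1},{"tx":0,"ty":0,"tz":0,"roll":-0.12},{"tx":0,"ty":0,"tz":0,"roll":-0.12},{"tx":0,"ty":0,"tz":0,"roll":-0.12},{"tx":0,"ty":0,"tz":0,"roll":-0.12},{"tx":0,"ty":0,"tz":0,"roll":-0.02},{"tx":0,"ty":0,"tz":0,"roll":0}]'
python3 - <<'E'
from h import *
plan(.6466,.232,.16,84.5)
im,d,P=shot('wrist','w4')
h=cv2.cvtColor(im,cv2.COLOR_RGB2HSV)
# refined basket/tray from top view
im,d,P=shot('top','top1'); h=cv2.cvtColor(im,cv2.COLOR_RGB2HSV)
for n,u,v,h0,h1 in (('basket',229,168,150,178),('tray',337,177,45,75)):
    m=np.zeros(d.shape,bool); m[v-52:v+53,u-52:u+53]=1
    m&=(h[...,0]>h0)&(h[...,0]<h1)&(h[...,1]>120); p=P[m]; p=p[np.isfinite(p[:,0])]
    fl=p[(p[:,2]<.05)]; rim=p[p[:,2]>.085]
    for q in (fl,rim): print(n,len(q),cv2.minAreaRect((q[:,:2]*1000).astype(np.float32)))
E
```

```text
t: 6.08
tool_pos: [0.4329, 0.1958, 0.1596]
tool_rot: [0.155, 3.137, 0.0]
contact_force: [-0.2, -0.5, -0.3]
opening: 0.0361
grip_force: 49.3
t 6.1 at [0.4329 0.1958 0.1596] yaw 84.3 open 36.1 grip 49.3 F [-0.2 -0.5 -0.3]
  ROLL -0.003 then t= [-209.3   56.5   -0.3]  [without roll [-209.1   57.1   -0.3] ]
basket 1798 ((647.85986328125, 189.78880310058594), (218.21697998046875, 164.5626983642578), 84.77568817138672)
basket 729 ((590.097412109375, 189.72744750976562), (257.6164855957031, 293.2618103027344), 83.85566711425781)
tray 1404 ((660.3359375, -192.12782287597656), (263.8590393066406, 79.0871353149414), 87.88042449951172)
tray 688 ((648.754150390625, -190.6001434326172), (316.8890686035156, 117.67837524414062), 87.79035949707031)
```

View pics/w4.png

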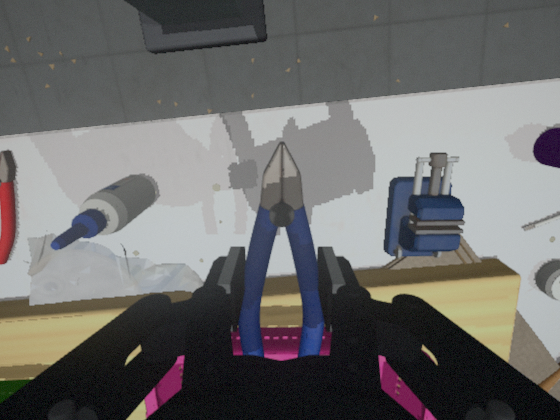

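Cutters are held level, jaw tip at (282,142), pads across the handles. Moving over the basket.

```bash
python3 -c "
from h import *
print(ray('w4',282,142,.165))"
python3 -m handwheel '[{"tx":-30,"ty":8,"tz":0,"roll":0},{"tx":-35,"ty":10,"tz":0,"roll":0},{"tx":-35,"ty":10,"tz":0,"roll":0},{"tx":-35,"ty":10,"tz":0,"roll":0},{"tx":-35,"ty":10,"tz":0,"roll":0},{"tx":-30,"ty":6,"tz":0,"roll":0},{"tx":-9,"ty":3,"tz":0,"roll":0},{"tx":0,"ty":0,"tz":0,"roll":0},{"tx":0,"ty":0,"tz":0,"roll":0}]'
python3 - <<'E'
from h import *
plan(.6466,.232,.046,84.5)
E
```

```text
[0.37204004 0.20242943 0.165     ]
t: 6.93
tool_pos: [0.6459, 0.2323, 0.1587]
tool_rot: [-0.153, -3.136, 0.001]
contact_force: [-0.2, 0.1, -0.5]
opening: 0.0366
grip_force: 49.3
t 6.9 at [0.6459 0.2323 0.1587] yaw 84.4 open 36.6 grip 49.3 F [-0.2  0.1 -0.5]
  ROLL -0.002 then t= [-9.000e-01 -1.000e-01  1.127e+02]  [without roll [-9.000e-01 -1.000e-01  1.127e+02] ]
```

```bash
python3 -m handwheel '[{"tx":0,"ty":0,"tz":30,"roll":0},{"tx":0,"ty":0,"tz":35,"roll":0},{"tx":0,"ty":0,"tz":25,"roll":0},{"tx":0,"ty":0,"tz":12,"roll":0},{"tx":0,"ty":0,"tz":6,"roll":0},{"tx":0,"ty":0,"tz":3,"roll":0},{"tx":0,"ty":0,"tz":1,"roll":0},{"tx":0,"ty":0,"tz":1,"roll":0},{"tx":0,"ty":0,"tz":0,"roll":0},{"tx":0,"ty":0,"tz":0,"roll":0}]'
```

```text
t: 7.77
tool_pos: [0.6474, 0.2326, 0.0481]
tool_rot: [0.152, 3.135, 0.001]
contact_force: [0.5, -0.5, 0.2]
opening: 0.0362
grip_force: 49.3
```

```bash
python3 -m handwheel '[{"tx":0,"ty":0,"tz":2,"roll":0},{"tx":0,"ty":0,"tz":1,"roll":0},{"tx":0,"ty":0,"tz":0,"roll":0},{"tx":0,"ty":0,"tz":0,"roll":0}]'
python3 -m handwheel '[{"tx":0,"ty":0,"tz":0,"roll":0},{"tx":0,"ty":0,"tz":0,"roll":0},{"tx":0,"ty":0,"tz":0,"roll":0},{"tx":0,"ty":0,"tz":0,"roll":0},{"tx":0,"ty":0,"tz":0,"roll":0}]' 48
python3 -m handwheel '[{"tx":0,"ty":0,"tz":-15,"roll":0},{"tx":0,"ty":0,"tz":-25,"roll":0},{"tx":0,"ty":0,"tz":-35,"roll":0},{"tx":0,"ty":0,"tz":-40,"roll":0},{"tx":0,"ty":0,"tz":-30,"roll":0},{"tx":0,"ty":0,"tz":0,"roll":0}]'
python3 -c "
from h import *
plan(.433,-.098,.19,50)"
```

```text
t: 8.1
tool_pos: [0.6469, 0.2325, 0.0443]
tool_rot: [0.152, 3.137, 0.001]
contact_force: [-1.2, -0.1, 5.0]
opening: 0.0362
grip_force: 49.8
t: 8.52
tool_pos: [0.6461, 0.2323, 0.0429]
tool_rot: [-0.152, -3.137, 0.0]
contact_force: [0.7, -0.3, 0.4]
opening: 0.0479
grip_force: 0.0
t: 9.02
tool_pos: [0.6508, 0.2335, 0.2]
tool_rot: [0.151, 3.122, 0.007]
contact_force: [1.4, 0.7, 1.7]
opening: 0.0477
grip_force: 0.0
t 9.0 at [0.6508 0.2335 0.2   ] yaw 84.5 open 47.7 grip 0.0 F [1.4 0.7 1.7]
  ROLL 0.601 then t= [ -46.2 -394.1    5.3]  [without roll [ 184.9 -351.     5.3] ]
```

```bash
python3 -m handwheel '[{"tx":15,"ty":-29,"tz":0,"roll":0},{"tx":18,"ty":-35,"tz":0,"roll":0},{"tx":18,"ty":-35,"tz":0,"roll":0},{"tx":18,"ty":-35,"tz":0,"roll":0},{"tx":18,"ty":-35,"tz":0,"roll":0},{"tx":18,"ty":-35,"tz":0,"roll":0},{"tx":18,"ty":-35,"tz":0,"roll":0},{"tx":18,"ty":-35,"tz":0,"roll":0},{"tx":18,"ty":-35,"tz":0,"roll":0},{"tx":18,"ty":-35,"tz":0,"roll":0},{"tx":8,"ty":-7,"tz":0,"roll":0.1},{"tx":0,"ty":0,"tz":0,"roll":0.12}]' 55
python3 -m handwheel '[{"tx":0,"ty":0,"tz":0,"roll":0.12},{"tx":0,"ty":0,"tz":0,"roll":0.12},{"tx":0,"ty":0,"tz":0,"roll":0},{"tx":0,"ty":0,"tz":0,"roll":0},{"tx":0,"ty":0,"tz":0,"roll":0}]'
python3 - <<'E'
from h import *
plan(.433,-.098,.19,58)
shot('wrist','w5')
E
```

```text
t: 10.02
tool_pos: [0.4269, -0.1012, 0.1892]
tool_rot: [0.51, 3.098, -0.002]
contact_force: [-0.8, 0.2, 0.4]
opening: 0.0549
grip_force: 0.0
t: 10.43
tool_pos: [0.4284, -0.0991, 0.1888]
tool_rot: [0.859, 3.021, -0.0]
contact_force: [1.1, -0.8, 0.3]
opening: 0.0551
grip_force: 0.0
t 10.4 at [ 0.4284 -0.0991  0.1888] yaw 58.2 open 55.1 grip 0.0 F [ 1.1 -0.8  0.3]
  ROLL 0.004 then t= [-3.3  3.4 -1.2]  [without roll [-3.3  3.4 -1.2] ]
```

View pics/w5.png

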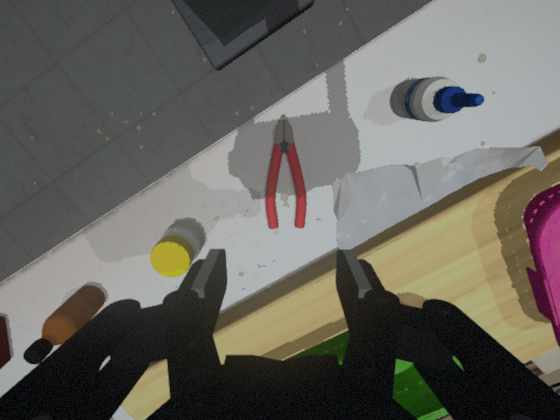

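Red cutters: tip (284,116), handle ends (273,228) and (300,227). Glue is at (430,100) with its nozzle, jar lid at (170,259), amber at (75,315).

```bash
python3 - <<'E'
from h import *
c,y=cutter('w5',(284,116),(273,228),(300,227))
plan(c[0],c[1],.0,y-90)
E
```

```text
centre [ 0.4265 -0.0921  0.008 ] len 0.1206 yaw 149.8 toolyaw 59.8
t 10.5 at [ 0.4284 -0.099   0.1886] yaw 58.2 open 55.1 grip 0.0 F [-0.3 -0.1 -0.6]
  ROLL -0.027 then t= [  5.2   5.  188.6]  [without roll [  5.3   4.9 188.6] ]
```

```bash
python3 -m handwheel '[{"tx":5,"ty":5,"tz":25,"roll":-0.027},{"tx":0,"ty":0,"tz":40,"roll":0},{"tx":0,"ty":0,"tz":40,"roll":0},{"tx":0,"ty":0,"tz":40,"roll":0},{"tx":0,"ty":0,"tz":20,"roll":0},{"tx":0,"ty":0,"tz":12,"roll":0},{"tx":0,"ty":0,"tz":7,"roll":0},{"tx":0,"ty":0,"tz":4,"roll":0},{"tx":0,"ty":0,"tz":0,"roll":0},{"tx":0,"ty":0,"tz":0,"roll":0}]'
python3 -m handwheel '[{"tx":0,"ty":0,"tz":0,"roll":0},{"tx":0,"ty":0,"tz":0,"roll":0},{"tx":0,"ty":0,"tz":0,"roll":0},{"tx":0,"ty":0,"tz":0,"roll":0},{"tx":0,"ty":0,"tz":0,"roll":0},{"tx":0,"ty":0,"tz":0,"roll":0},{"tx":0,"ty":0,"tz":0,"roll":0}]' 10 50
```

```text
t: 11.32
tool_pos: [0.4276, -0.0926, 0.0013]
tool_rot: [0.821, 3.031, -0.0]
contact_force: [-1.3, 0.4, -0.1]
opening: 0.0552
grip_force: 0.0
t: 11.9
tool_pos: [0.4281, -0.0928, 0.0023]
tool_rot: [0.821, 3.029, -0.001]
contact_force: [-2.2, 0.2, 5.7]
opening: 0.0366
grip_force: 48.9
```

```bash
python3 -m handwheel '[{"tx":0,"ty":0,"tz":-20,"roll":0},{"tx":0,"ty":0,"tz":-40,"roll":0},{"tx":0,"ty":0,"tz":-40,"roll":0},{"tx":0,"ty":0,"tz":-40,"roll":0},{"tx":0,"ty":0,"tz":-25,"roll":-0.1},{"tx":0,"ty":0,"tz":0,"roll":-0.12},{"tx":0,"ty":0,"tz":0,"roll":-0.12},{"tx":0,"ty":0,"tz":0,"roll":-0.09},{"tx":0,"ty":0,"tz":0,"roll":0},{"tx":0,"ty":0,"tz":0,"roll":0}]'
python3 - <<'E'
from h import *
plan(.6374,.136,.16,84.5)
E
```

```text
t: 12.73
tool_pos: [0.4268, -0.0923, 0.1658]
tool_rot: [0.16, 3.136, -0.001]
contact_force: [-0.2, 1.2, 0.0]
opening: 0.0371
grip_force: 49.7
t 12.7 at [ 0.4268 -0.0923  0.1658] yaw 84.2 open 37.1 grip 49.7 F [-0.2  1.2  0. ]
  ROLL -0.006 then t= [-187.7  247.4    6. ]  [without roll [-186.2  248.6    6. ] ]
```

```bash
python3 -m handwheel '[{"tx":-14,"ty":20,"tz":0,"roll":0},{"tx":-21,"ty":28,"tz":0,"roll":0},{"tx":-21,"ty":28,"tz":0,"roll":0},{"tx":-21,"ty":28,"tz":0,"roll":0},{"tx":-21,"ty":28,"tz":0,"roll":0},{"tx":-21,"ty":28,"tz":0,"roll":0},{"tx":-21,"ty":28,"tz":0,"roll":0},{"tx":-21,"ty":28,"tz":0,"roll":0},{"tx":-17,"ty":22,"tz":0,"roll":0},{"tx":-9,"ty":10,"tz":0,"roll":0},{"tx":0,"ty":0,"tz":0,"roll":0},{"tx":0,"ty":0,"tz":0,"roll":0}]'
python3 - <<'E'
from h import *
plan(.6374,.136,.048,84.5)
E
```

```text
t: 13.73
tool_pos: [0.6374, 0.1361, 0.1648]
tool_rot: [-0.157, -3.137, 0.001]
contact_force: [-1.0, 0.1, 0.5]
opening: 0.0373
grip_force: 49.8
t 13.7 at [0.6374 0.1361 0.1648] yaw 84.3 open 37.3 grip 49.8 F [-1.   0.1  0.5]
  ROLL -0.004 then t= [-2.000e-01 -1.000e-01  1.168e+02]  [without roll [-2.000e-01 -1.000e-01  1.168e+02] ]
```

```bash
python3 -m handwheel '[{"tx":0,"ty":0,"tz":30,"roll":0},{"tx":0,"ty":0,"tz":35,"roll":0},{"tx":0,"ty":0,"tz":25,"roll":0},{"tx":0,"ty":0,"tz":15,"roll":0},{"tx":0,"ty":0,"tz":8,"roll":0},{"tx":0,"ty":0,"tz":4,"roll":0},{"tx":0,"ty":0,"tz":2,"roll":0},{"tx":0,"ty":0,"tz":0,"roll":0},{"tx":0,"ty":0,"tz":0,"roll":0}]'
```

```text
t: 14.48
tool_pos: [0.6388, 0.1359, 0.0483]
tool_rot: [0.157, 3.135, 0.001]
contact_force: [1.1, -0.4, -0.5]
opening: 0.037
grip_force: 49.8
```

```bash
python3 -m handwheel '[{"tx":0,"ty":0,"tz":2,"roll":0},{"tx":0,"ty":0,"tz":1,"roll":0},{"tx":0,"ty":0,"tz":0,"roll":0},{"tx":0,"ty":0,"tz":0,"roll":0}]'
python3 -m handwheel '[{"tx":0,"ty":0,"tz":0,"roll":0},{"tx":0,"ty":0,"tz":0,"roll":0},{"tx":0,"ty":0,"tz":0,"roll":0},{"tx":0,"ty":0,"tz":0,"roll":0},{"tx":0,"ty":0,"tz":0,"roll":0}]' 48
python3 -m handwheel '[{"tx":0,"ty":0,"tz":-15,"roll":0},{"tx":0,"ty":0,"tz":-25,"roll":0},{"tx":0,"ty":0,"tz":-35,"roll":0},{"tx":0,"ty":0,"tz":-40,"roll":0},{"tx":0,"ty":0,"tz":-40,"roll":0},{"tx":0,"ty":0,"tz":-30,"roll":0},{"tx":0,"ty":0,"tz":0,"roll":0},{"tx":0,"ty":0,"tz":0,"roll":0}]'
python3 -c "
from h import *
plan(.423,-.02,.21,88)"
```

```text
t: 14.82
tool_pos: [0.6387, 0.136, 0.0454]
tool_rot: [0.156, 3.135, 0.0]
contact_force: [-1.7, -0.8, 6.4]
opening: 0.0368
grip_force: 50.6
t: 15.23
tool_pos: [0.6373, 0.1359, 0.0429]
tool_rot: [-0.157, -3.137, 0.0]
contact_force: [-0.6, -0.5, -1.0]
opening: 0.0479
grip_force: 0.0
t: 15.9
tool_pos: [0.6392, 0.1361, 0.2333]
tool_rot: [0.156, 3.13, 0.002]
contact_force: [0.1, -0.5, -0.6]
opening: 0.048
grip_force: 0.0
t 15.9 at [0.6392 0.1361 0.2333] yaw 84.3 open 48.0 grip 0.0 F [ 0.1 -0.5 -0.6]
  ROLL -0.065 then t= [ 210.8 -163.6   21.6]  [without roll [ 199.7 -176.9   21.6] ]
```

```bash
python3 -m handwheel '[{"tx":20,"ty":-22,"tz":0,"roll":-0.065},{"tx":28,"ty":-31,"tz":0,"roll":0},{"tx":28,"ty":-31,"tz":0,"roll":0},{"tx":28,"ty":-31,"tz":0,"roll":0},{"tx":28,"ty":-31,"tz":0,"roll":0},{"tx":28,"ty":-31,"tz":0,"roll":0},{"tx":28,"ty":-31,"tz":0,"roll":0},{"tx":20,"ty":-25,"tz":0,"roll":0},{"tx":0,"ty":-10,"tz":0,"roll":0},{"tx":0,"ty":0,"tz":0,"roll":0},{"tx":0,"ty":0,"tz":0,"roll":0},{"tx":0,"ty":0,"tz":0,"roll":0}]' 85
cat > m.py <<'E'
from h import *
import sys
tag=sys.argv[1]
plan(.423,.051,.21,88)
im,d,P=shot('wrist',tag)
for n,x,y,h in (('glue',.423,.051,.122),('jar',.428,-.227,.058),('amber',.429,-.374,.098)):
    near=(np.hypot(P[...,0]-x,P[...,1]-y)<.04)
    for lo,hi in ((h-.006,h+.006),(.02,.034),(.045,.06),(.070,.082)):
        q=P[near&(P[...,2]>lo)&(P[...,2]<hi)]
        if len(q)>8:
            c,r=cv2.minEnclosingCircle((q[:,:2]*1000).astype(np.float32)); print(n,(lo,hi),len(q),q.mean(0).round(4),'circle',np.round(c,1),round(r,1),'ext',np.ptp(q,axis=0)[:2].round(3))
E
python3 m.py w6
```

```text
t: 16.9
tool_pos: [0.4206, -0.0971, 0.2277]
tool_rot: [-0.053, -3.14, -0.002]
contact_force: [-0.1, 0.1, -0.1]
opening: 0.0851
grip_force: 0.0
t 16.9 at [ 0.4206 -0.0971  0.2277] yaw 88.1 open 85.1 grip 0.0 F [-0.1  0.1 -0.1]
  ROLL 0.001 then t= [  2.7 148.1  17.9]  [without roll [  2.6 148.1  17.9] ]
glue (0.11599999999999999, 0.128) 89 [0.4266 0.0496 0.1199] circle [427.1  50.2] 4.4 ext [0.007 0.009]
glue (0.02, 0.034) 168 [0.4177 0.0394 0.027 ] circle [423.9  48.8] 17.8 ext [0.032 0.025]
glue (0.045, 0.06) 230 [0.4183 0.0391 0.0526] circle [424.5  48.9] 17.8 ext [0.032 0.026]
glue (0.07, 0.082) 466 [0.4229 0.0458 0.074 ] circle [425.8  50.7] 16.0 ext [0.031 0.031]
jar (0.052000000000000005, 0.064) 1125 [ 0.428  -0.2276  0.0571] circle [ 428.8 -228.4] 20.0 ext [0.039 0.04 ]
jar (0.02, 0.034) 326 [ 0.4207 -0.2162  0.0282] circle [ 427.8 -226.3] 21.6 ext [0.04  0.036]
jar (0.045, 0.06) 1218 [ 0.4274 -0.2266  0.0565] circle [ 428.7 -228.4] 20.0 ext [0.039 0.04 ]
amber (0.02, 0.034) 284 [ 0.4278 -0.3637  0.027 ] circle [ 431.5 -375.1] 17.4 ext [0.033 0.023]
amber (0.045, 0.06) 408 [ 0.4277 -0.364   0.053 ] circle [ 431.7 -375.3] 17.4 ext [0.034 0.023]
amber (0.07, 0.082) 250 [ 0.4307 -0.3703  0.0737] circle [ 431.9 -374.5] 10.8 ext [0.022 0.014]
```

View pics/w6.png

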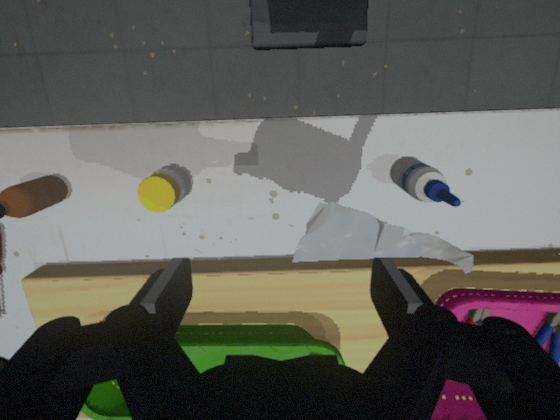

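Picture: glue with nozzle at (430,185), jar lid (158,194), amber (30,197), both cutters in the basket lower right, tray bottom. The depth fits agree for all three. The jar goes first, into the middle of the tray.

```bash
python3 -m handwheel '[{"tx":0,"ty":-20,"tz":0,"roll":0},{"tx":0,"ty":-35,"tz":0,"roll":0},{"tx":0,"ty":-35,"tz":5,"roll":0},{"tx":0,"ty":-30,"tz":15,"roll":0},{"tx":0,"ty":-10,"tz":30,"roll":0},{"tx":0,"ty":0,"tz":30,"roll":0},{"tx":0,"ty":0,"tz":10,"roll":0},{"tx":0,"ty":0,"tz":0,"roll":0},{"tx":0,"ty":0,"tz":0,"roll":0}]' 72 30
python3 -c "
from h import *
plan(.4285,-.228,.006,88)"
```

```text
t: 17.7
tool_pos: [0.4162, -0.227, 0.1384]
tool_rot: [-0.052, -3.14, -0.001]
contact_force: [0.5, -0.2, 0.1]
opening: 0.0719
grip_force: 0.0
t 17.7 at [ 0.4162 -0.227   0.1384] yaw 88.1 open 71.9 grip 0.0 F [ 0.5 -0.2  0.1]
  ROLL 0.002 then t= [-12.4  -0.7 132.3]  [without roll [-12.4  -0.7 132.3] ]
```

```bash
python3 -m handwheel '[{"tx":-12,"ty":-1,"tz":10,"roll":0},{"tx":0,"ty":0,"tz":30,"roll":0},{"tx":0,"ty":0,"tz":35,"roll":0},{"tx":0,"ty":0,"tz":30,"roll":0},{"tx":0,"ty":0,"tz":15,"roll":0},{"tx":0,"ty":0,"tz":8,"roll":0},{"tx":0,"ty":0,"tz":4,"roll":0},{"tx":0,"ty":0,"tz":0,"roll":0},{"tx":0,"ty":0,"tz":0,"roll":0}]'
python3 -m handwheel '[{"tx":0,"ty":0,"tz":0,"roll":0},{"tx":0,"ty":0,"tz":0,"roll":0},{"tx":0,"ty":0,"tz":0,"roll":0},{"tx":0,"ty":0,"tz":0,"roll":0},{"tx":0,"ty":0,"tz":0,"roll":0},{"tx":0,"ty":0,"tz":0,"roll":0},{"tx":0,"ty":0,"tz":0,"roll":0}]' 20 35
```

```text
t: 18.45
tool_pos: [0.4294, -0.2301, 0.0084]
tool_rot: [0.054, 3.138, -0.003]
contact_force: [0.6, -0.7, -1.1]
opening: 0.0723
grip_force: 0.0
t: 19.03
tool_pos: [0.4288, -0.23, 0.0079]
tool_rot: [0.055, 3.139, -0.002]
contact_force: [-0.3, 1.3, 6.0]
opening: 0.0426
grip_force: 35.8
```

```bash
python3 -m handwheel '[{"tx":0,"ty":0,"tz":-15,"roll":0},{"tx":0,"ty":0,"tz":-35,"roll":0},{"tx":0,"ty":0,"tz":-35,"roll":0},{"tx":0,"ty":0,"tz":-35,"roll":0},{"tx":-20,"ty":2,"tz":-15,"roll":0},{"tx":-35,"ty":6,"tz":0,"roll":0},{"tx":-35,"ty":6,"tz":0,"roll":0},{"tx":-35,"ty":6,"tz":0,"roll":0},{"tx":-35,"ty":6,"tz":0,"roll":0},{"tx":-35,"ty":6,"tz":0,"roll":0},{"tx":-17,"ty":1,"tz":0,"roll":0},{"tx":0,"ty":0,"tz":0,"roll":0}]'
python3 -c "
from h import *
plan(.649,-.190,.052,87.8)"
```

```text
t: 20.03
tool_pos: [0.6435, -0.203, 0.141]
tool_rot: [0.052, 3.14, -0.0]
contact_force: [-0.9, -0.2, -1.6]
opening: 0.0427
grip_force: 36.1
t 20.0 at [ 0.6435 -0.203   0.141 ] yaw 88.1 open 42.7 grip 36.1 F [-0.9 -0.2 -1.6]
  ROLL 0.006 then t= [-4.9 13.2 89. ]  [without roll [-4.9 13.2 89. ] ]
```

```bash
python3 -m handwheel '[{"tx":-5,"ty":13,"tz":5,"roll":0},{"tx":0,"ty":0,"tz":20,"roll":0},{"tx":0,"ty":0,"tz":25,"roll":0},{"tx":0,"ty":0,"tz":20,"roll":0},{"tx":0,"ty":0,"tz":10,"roll":0},{"tx":0,"ty":0,"tz":5,"roll":0},{"tx":0,"ty":0,"tz":2,"roll":0},{"tx":0,"ty":0,"tz":1,"roll":0},{"tx":0,"ty":0,"tz":1,"roll":0},{"tx":0,"ty":0,"tz":0,"roll":0},{"tx":0,"ty":0,"tz":0,"roll":0}]'
```

```text
t: 20.95
tool_pos: [0.6469, -0.1911, 0.0536]
tool_rot: [0.055, 3.139, -0.001]
contact_force: [-0.7, 0.3, -0.6]
opening: 0.0426
grip_force: 36.1
```

```bash
python3 -m handwheel '[{"tx":0,"ty":0,"tz":2,"roll":0},{"tx":0,"ty":0,"tz":1,"roll":0},{"tx":0,"ty":0,"tz":1,"roll":0},{"tx":0,"ty":0,"tz":0,"roll":0},{"tx":0,"ty":0,"tz":0,"roll":0}]'
```

```text
t: 21.37
tool_pos: [0.6469, -0.1911, 0.051]
tool_rot: [0.054, 3.14, -0.001]
contact_force: [-4.4, 1.3, 9.5]
opening: 0.0422
grip_force: 36.9
```

On the floor (9.5 N). Release, rise, and head for the amber bottle.

```bash
python3 -m handwheel '[{"tx":0,"ty":0,"tz":0,"roll":0},{"tx":0,"ty":0,"tz":0,"roll":0},{"tx":0,"ty":0,"tz":0,"roll":0},{"tx":0,"ty":0,"tz":0,"roll":0},{"tx":0,"ty":0,"tz":0,"roll":0}]' 55
python3 -m handwheel '[{"tx":0,"ty":0,"tz":-10,"roll":0},{"tx":0,"ty":0,"tz":-20,"roll":0},{"tx":0,"ty":0,"tz":-35,"roll":0},{"tx":0,"ty":0,"tz":-35,"roll":0},{"tx":0,"ty":0,"tz":-35,"roll":0},{"tx":15,"ty":-15,"tz":-10,"roll":0},{"tx":28,"ty":-24,"tz":0,"roll":0},{"tx":28,"ty":-24,"tz":0,"roll":0},{"tx":28,"ty":-24,"tz":0,"roll":0},{"tx":28,"ty":-24,"tz":0,"roll":0},{"tx":28,"ty":-24,"tz":0,"roll":0},{"tx":28,"ty":-24,"tz":0,"roll":0}]'
python3 -m handwheel '[{"tx":20,"ty":-15,"tz":0,"roll":0},{"tx":0,"ty":0,"tz":0,"roll":0},{"tx":0,"ty":0,"tz":0,"roll":0}]' 72
python3 -c "
from h import *
plan(.432,-.3755,.026,87.8)"
```

```text
t: 21.78
tool_pos: [0.646, -0.1907, 0.0479]
tool_rot: [-0.055, -3.141, -0.0]
contact_force: [-0.5, -0.1, -0.4]
opening: 0.0549
grip_force: 0.0
t: 22.78
tool_pos: [0.4564, -0.3442, 0.1942]
tool_rot: [0.054, 3.14, -0.001]
contact_force: [0.3, -0.2, -0.0]
opening: 0.0551
grip_force: 0.0
t: 23.03
tool_pos: [0.4365, -0.3584, 0.1941]
tool_rot: [0.059, 3.14, -0.001]
contact_force: [0.8, 0.4, -0.4]
opening: 0.072
grip_force: 0.0
t 23.0 at [ 0.4365 -0.3584  0.1941] yaw 87.9 open 72.0 grip 0.0 F [ 0.8  0.4 -0.4]
  ROLL 0.001 then t= [  4.  -17.2 168.1]  [without roll [  4.1 -17.2 168.1] ]
```

```bash
python3 -m handwheel '[{"tx":4,"ty":-17,"tz":10,"roll":0},{"tx":0,"ty":0,"tz":30,"roll":0},{"tx":0,"ty":0,"tz":35,"roll":0},{"tx":0,"ty":0,"tz":35,"roll":0},{"tx":0,"ty":0,"tz":30,"roll":0},{"tx":0,"ty":0,"tz":16,"roll":0},{"tx":0,"ty":0,"tz":8,"roll":0},{"tx":0,"ty":0,"tz":4,"roll":0},{"tx":0,"ty":0,"tz":0,"roll":0},{"tx":0,"ty":0,"tz":0,"roll":0}]' 60
python3 -m handwheel '[{"tx":0,"ty":0,"tz":0,"roll":0},{"tx":0,"ty":0,"tz":0,"roll":0},{"tx":0,"ty":0,"tz":0,"roll":0},{"tx":0,"ty":0,"tz":0,"roll":0},{"tx":0,"ty":0,"tz":0,"roll":0},{"tx":0,"ty":0,"tz":0,"roll":0},{"tx":0,"ty":0,"tz":0,"roll":0}]' 15 35
```

```text
t: 23.87
tool_pos: [0.434, -0.375, 0.0269]
tool_rot: [0.053, 3.139, -0.003]
contact_force: [0.4, -0.6, -0.5]
opening: 0.0599
grip_force: 0.0
t: 24.45
tool_pos: [0.4333, -0.375, 0.0265]
tool_rot: [0.055, 3.14, -0.001]
contact_force: [1.3, 1.1, 5.9]
opening: 0.0341
grip_force: 35.3
```

```bash
python3 -m handwheel '[{"tx":0,"ty":0,"tz":-15,"roll":0},{"tx":0,"ty":0,"tz":-35,"roll":0},{"tx":0,"ty":0,"tz":-35,"roll":0},{"tx":0,"ty":0,"tz":-35,"roll":0},{"tx":-20,"ty":8,"tz":-15,"roll":0},{"tx":-32,"ty":18,"tz":0,"roll":0},{"tx":-32,"ty":18,"tz":0,"roll":0},{"tx":-32,"ty":18,"tz":0,"roll":0},{"tx":-32,"ty":18,"tz":0,"roll":0},{"tx":-32,"ty":18,"tz":0,"roll":0},{"tx":-20,"ty":10,"tz":0,"roll":0},{"tx":0,"ty":0,"tz":0,"roll":0}]'
python3 -c "
from h import *
plan(.646,-.265,.070,87.8)"
```

```text
t: 25.45
tool_pos: [0.6391, -0.2707, 0.1591]
tool_rot: [0.048, 3.141, 0.002]
contact_force: [-0.4, -0.3, -0.8]
opening: 0.0341
grip_force: 35.2
t 25.4 at [ 0.6391 -0.2707  0.1591] yaw 88.2 open 34.1 grip 35.2 F [-0.4 -0.3 -0.8]
  ROLL 0.008 then t= [-6.7  5.9 89.1]  [without roll [-6.7  5.8 89.1] ]
```

```bash
python3 -m handwheel '[{"tx":-6.5,"ty":6,"tz":5,"roll":0},{"tx":0,"ty":0,"tz":20,"roll":0},{"tx":0,"ty":0,"tz":25,"roll":0},{"tx":0,"ty":0,"tz":20,"roll":0},{"tx":0,"ty":0,"tz":10,"roll":0},{"tx":0,"ty":0,"tz":5,"roll":0},{"tx":0,"ty":0,"tz":2,"roll":0},{"tx":0,"ty":0,"tz":1,"roll":0},{"tx":0,"ty":0,"tz":1,"roll":0},{"tx":0,"ty":0,"tz":0,"roll":0},{"tx":0,"ty":0,"tz":0,"roll":0}]'
python3 -m handwheel '[{"tx":0,"ty":0,"tz":1,"roll":0},{"tx":0,"ty":0,"tz":1,"roll":0},{"tx":0,"ty":0,"tz":0,"roll":0},{"tx":0,"ty":0,"tz":0,"roll":0}]'
```

```text
t: 26.37
tool_pos: [0.6437, -0.2681, 0.0727]
tool_rot: [0.055, 3.139, -0.002]
contact_force: [-0.3, 0.4, -1.1]
opening: 0.0339
grip_force: 35.2
t: 26.7
tool_pos: [0.6432, -0.2678, 0.0696]
tool_rot: [0.055, 3.141, -0.0]
contact_force: [0.3, -0.7, -0.6]
opening: 0.034
grip_force: 35.2
```

```bash
python3 -m handwheel '[{"tx":0,"ty":0,"tz":1,"roll":0},{"tx":0,"ty":0,"tz":0.5,"roll":0},{"tx":0,"ty":0,"tz":0,"roll":0},{"tx":0,"ty":0,"tz":0,"roll":0}]'
```

```text
t: 27.03
tool_pos: [0.6434, -0.2679, 0.0695]
tool_rot: [0.055, 3.141, -0.0]
contact_force: [-2.0, 0.9, 5.9]
opening: 0.0335
grip_force: 35.9
```

Contact. Release and go to the glue.

```bash
python3 -m handwheel '[{"tx":0,"ty":0,"tz":0,"roll":0},{"tx":0,"ty":0,"tz":0,"roll":0},{"tx":0,"ty":0,"tz":0,"roll":0},{"tx":0,"ty":0,"tz":0,"roll":0},{"tx":0,"ty":0,"tz":0,"roll":0}]' 47
python3 -m handwheel '[{"tx":0,"ty":0,"tz":-10,"roll":0},{"tx":0,"ty":0,"tz":-20,"roll":0},{"tx":0,"ty":0,"tz":-35,"roll":0},{"tx":0,"ty":0,"tz":-35,"roll":0},{"tx":0,"ty":0,"tz":-35,"roll":0},{"tx":10,"ty":20,"tz":-15,"roll":0},{"tx":20,"ty":30,"tz":0,"roll":0},{"tx":22,"ty":30,"tz":0,"roll":0},{"tx":22,"ty":30,"tz":0,"roll":0},{"tx":22,"ty":30,"tz":0,"roll":0},{"tx":22,"ty":30,"tz":0,"roll":0},{"tx":22,"ty":30,"tz":0,"roll":0}]'
python3 -m handwheel '[{"tx":22,"ty":30,"tz":0,"roll":0},{"tx":22,"ty":30,"tz":0,"roll":0},{"tx":22,"ty":30,"tz":0,"roll":0},{"tx":10,"ty":20,"tz":0,"roll":0},{"tx":0,"ty":0,"tz":0,"roll":0},{"tx":0,"ty":0,"tz":0,"roll":0}]' 65
python3 -c "
from h import *
plan(.426,.050,.0555,87.8)"
```

```text
t: 27.45
tool_pos: [0.6434, -0.2679, 0.0684]
tool_rot: [0.055, 3.14, -0.001]
contact_force: [-0.4, 0.2, 4.7]
opening: 0.0467
grip_force: 0.0
t: 28.45
tool_pos: [0.5084, -0.0617, 0.2174]
tool_rot: [-0.055, -3.14, -0.0]
contact_force: [0.0, 0.7, -0.2]
opening: 0.0469
grip_force: 0.0
t: 28.95
tool_pos: [0.4374, 0.0502, 0.2178]
tool_rot: [0.051, 3.141, -0.001]
contact_force: [0.0, -0.3, 0.6]
opening: 0.0654
grip_force: 0.0
t 28.9 at [0.4374 0.0502 0.2178] yaw 88.1 open 65.4 grip 0.0 F [ 0.  -0.3  0.6]
  ROLL 0.006 then t= [ 11.4  -0.6 162.3]  [without roll [ 11.4  -0.5 162.3] ]
```

```bash
python3 -m handwheel '[{"tx":11.5,"ty":-0.5,"tz":5,"roll":0},{"tx":0,"ty":0,"tz":30,"roll":0},{"tx":0,"ty":0,"tz":35,"roll":0},{"tx":0,"ty":0,"tz":35,"roll":0},{"tx":0,"ty":0,"tz":30,"roll":0},{"tx":0,"ty":0,"tz":15,"roll":0},{"tx":0,"ty":0,"tz":8,"roll":0},{"tx":0,"ty":0,"tz":3,"roll":0},{"tx":0,"ty":0,"tz":0,"roll":0},{"tx":0,"ty":0,"tz":0,"roll":0}]' 60
python3 -m handwheel '[{"tx":0,"ty":0,"tz":0,"roll":0},{"tx":0,"ty":0,"tz":0,"roll":0},{"tx":0,"ty":0,"tz":0,"roll":0},{"tx":0,"ty":0,"tz":0,"roll":0},{"tx":0,"ty":0,"tz":0,"roll":0},{"tx":0,"ty":0,"tz":0,"roll":0},{"tx":0,"ty":0,"tz":0,"roll":0}]' 15 30
```

```text
t: 29.78
tool_pos: [0.4277, 0.0491, 0.0582]
tool_rot: [0.056, 3.139, -0.0]
contact_force: [-0.2, 0.1, 0.2]
opening: 0.06
grip_force: 0.0
t: 30.37
tool_pos: [0.4278, 0.0495, 0.0585]
tool_rot: [0.054, 3.138, -0.0]
contact_force: [0.6, -0.1, 6.8]
opening: 0.0332
grip_force: 29.9
```

```bash
python3 -m handwheel '[{"tx":0,"ty":0,"tz":-10,"roll":0},{"tx":0,"ty":0,"tz":-25,"roll":0},{"tx":0,"ty":0,"tz":-35,"roll":0},{"tx":0,"ty":0,"tz":-35,"roll":0},{"tx":0,"ty":0,"tz":-25,"roll":0},{"tx":0,"ty":0,"tz":0,"roll":0},{"tx":0,"ty":0,"tz":0,"roll":0}]'
python3 - <<'E'
from h import *
plan(.652,-.115,.104,87.8)
shot('wrist','w7'); shot('scene','s7')
a,b=cv2.imread('pics/w7.png'),cv2.imread('pics/s7.png'); cv2.imwrite('pics/c7.png',np.hstack([cv2.resize(a,(400,300)),cv2.resize(b[110:320,180:460],(400,300))]))
E
```

```text
t: 30.95
tool_pos: [0.4273, 0.0495, 0.189]
tool_rot: [0.054, 3.137, -0.0]
contact_force: [0.4, 0.1, -0.7]
opening: 0.0333
grip_force: 30.0
t 30.9 at [0.4273 0.0495 0.189 ] yaw 88.0 open 33.3 grip 30.0 F [ 0.4  0.1 -0.7]
  ROLL 0.004 then t= [-230.5 -155.8   86. ]  [without roll [-229.9 -156.6   86. ] ]
```

View pics/c7.png

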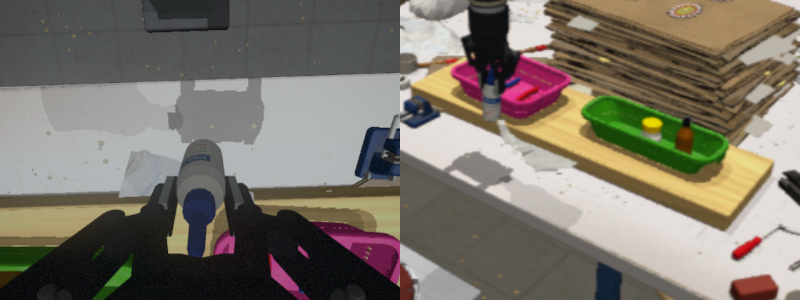

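The glue is held upright between the pads (left half). The right half shows the jar (651,125) and amber (685,132) standing in the tray and the cutters in the basket.

```bash
python3 -m handwheel '[{"tx":-20,"ty":-13,"tz":0,"roll":0},{"tx":-30,"ty":-20,"tz":0,"roll":0},{"tx":-30,"ty":-20,"tz":0,"roll":0},{"tx":-30,"ty":-20,"tz":0,"roll":0},{"tx":-30,"ty":-20,"tz":0,"roll":0},{"tx":-30,"ty":-20,"tz":0,"roll":0},{"tx":-30,"ty":-20,"tz":0,"roll":0},{"tx":-20,"ty":-15,"tz":0,"roll":0},{"tx":-10,"ty":-8,"tz":0,"roll":0},{"tx":0,"ty":0,"tz":0,"roll":0},{"tx":0,"ty":0,"tz":0,"roll":0}]'
python3 -c "
from h import *
plan(.652,-.115,.104,87.8)"
```

```text
t: 31.97
tool_pos: [0.6496, -0.1143, 0.184]
tool_rot: [-0.056, -3.136, -0.002]
contact_force: [-0.1, 1.0, -1.3]
opening: 0.0333
grip_force: 30.0
t 32.0 at [ 0.6496 -0.1143  0.184 ] yaw 88.0 open 33.3 grip 30.0 F [-0.1  1.  -1.3]
  ROLL 0.003 then t= [-2.8 -0.8 79.9]  [without roll [-2.8 -0.8 79.9] ]
```

```bash
python3 -m handwheel '[{"tx":-2,"ty":-1,"tz":10,"roll":0},{"tx":0,"ty":0,"tz":25,"roll":0},{"tx":0,"ty":0,"tz":20,"roll":0},{"tx":0,"ty":0,"tz":12,"roll":0},{"tx":0,"ty":0,"tz":8,"roll":0},{"tx":0,"ty":0,"tz":4,"roll":0},{"tx":0,"ty":0,"tz":2,"roll":0},{"tx":0,"ty":0,"tz":1,"roll":0},{"tx":0,"ty":0,"tz":0,"roll":0},{"tx":0,"ty":0,"tz":0,"roll":0}]'
python3 -m handwheel '[{"tx":0,"ty":0,"tz":1,"roll":0},{"tx":0,"ty":0,"tz":0,"roll":0},{"tx":0,"ty":0,"tz":0,"roll":0}]'
```

```text
t: 32.8
tool_pos: [0.6535, -0.1157, 0.1061]
tool_rot: [0.055, 3.139, -0.001]
contact_force: [0.1, -0.5, -1.3]
opening: 0.0333
grip_force: 30.0
t: 33.05
tool_pos: [0.653, -0.1156, 0.1041]
tool_rot: [0.055, 3.141, -0.0]
contact_force: [0.2, -0.3, -1.4]
opening: 0.0331
grip_force: 30.0
```

```bash
python3 -m handwheel '[{"tx":0,"ty":0,"tz":1,"roll":0},{"tx":0,"ty":0,"tz":1,"roll":0},{"tx":0,"ty":0,"tz":0,"roll":0},{"tx":0,"ty":0,"tz":0,"roll":0}]'
python3 -m handwheel '[{"tx":0,"ty":0,"tz":1,"roll":0},{"tx":0,"ty":0,"tz":0.5,"roll":0},{"tx":0,"ty":0,"tz":0,"roll":0}]'
```

```text
t: 33.38
tool_pos: [0.6528, -0.1155, 0.1018]
tool_rot: [-0.055, -3.141, 0.0]
contact_force: [-0.6, 0.0, -0.4]
opening: 0.0331
grip_force: 30.0
t: 33.63
tool_pos: [0.6535, -0.1156, 0.1016]
tool_rot: [0.055, 3.139, -0.0]
contact_force: [-1.1, 1.2, 3.9]
opening: 0.0335
grip_force: 30.6
```

Contact. Release, rise and check.

```bash
python3 -m handwheel '[{"tx":0,"ty":0,"tz":0,"roll":0},{"tx":0,"ty":0,"tz":0,"roll":0},{"tx":0,"ty":0,"tz":0,"roll":0},{"tx":0,"ty":0,"tz":0,"roll":0},{"tx":0,"ty":0,"tz":0,"roll":0}]' 48
python3 -m handwheel '[{"tx":0,"ty":0,"tz":-10,"roll":0},{"tx":0,"ty":0,"tz":-20,"roll":0},{"tx":0,"ty":0,"tz":-35,"roll":0},{"tx":0,"ty":0,"tz":-35,"roll":0},{"tx":0,"ty":0,"tz":-35,"roll":0},{"tx":30,"ty":0,"tz":-10,"roll":0},{"tx":35,"ty":0,"tz":0,"roll":0},{"tx":35,"ty":0,"tz":0,"roll":0},{"tx":35,"ty":0,"tz":0,"roll":0},{"tx":0,"ty":0,"tz":0,"roll":0},{"tx":0,"ty":0,"tz":0,"roll":0}]'
python3 - <<'E'
from h import *
im,d,P=shot('scene','s8'); im2,_,_=shot('top','t8')
cv2.imwrite('pics/c8.png',np.vstack([cv2.resize(im[120:320,190:490],(600,400),interpolation=2),cv2.resize(im2[130:220,150:420],(600,200),interpolation=2)])[...,::-1])
E
```

```text
t: 34.05
tool_pos: [0.6525, -0.1155, 0.0998]
tool_rot: [-0.055, -3.14, -0.0]
contact_force: [0.0, 0.3, -0.1]
opening: 0.0481
grip_force: 0.0
t: 34.97
tool_pos: [0.5165, -0.1106, 0.2459]
tool_rot: [0.056, 3.14, -0.001]
contact_force: [-0.0, -0.1, -0.2]
opening: 0.0484
grip_force: 0.0
```

View pics/c8.png

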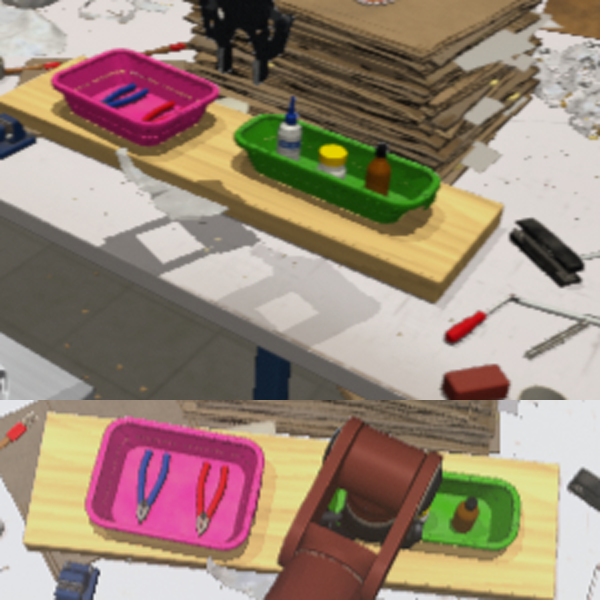

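Everything is in place: glue (290,135), jar (333,158) and amber (378,172) in the tray, both cutters flat in the basket. One numeric check of uprightness and height before handing in.

```bash
python3 - <<'E'
from h import *
for t in ('scene0','s8'):
    P=np.load(f'pics/{t}.npz')['P']
    L=(('glue',.426,.05),('jar',.4285,-.228),('amber',.432,-.3755)) if t=='scene0' else (('glue',.652,-.115),('jar',.648,-.19),('amber',.645,-.266))
    b=0 if t=='scene0' else .043
    for n,x,y in L:
        q=P[np.hypot(P[...,0]-x,P[...,1]-y)<.032]; q=q[q[:,2]>b+.008]
        zs=[(b+.01,b+.03),(b+.035,b+.058),(b+.08,b+.12)]
        print(t,n,'top',(np.percentile(q[:,2],99)-b).round(3),[q[(q[:,2]>a)&(q[:,2]<c)][:,:2].mean(0).round(4).tolist() for a,c in zs if ((q[:,2]>a)&(q[:,2]<c)).sum()>3])
o=ctrl.get_obs(); print(o['t'],np.round(o['contact_force'],1))
E
```

```text
scene0 glue top 0.12 [[0.4136, 0.0428], [0.4132, 0.0419], [0.4218, 0.0475]]
scene0 jar top 0.062 [[0.4138, -0.2375], [0.4169, -0.236]]
scene0 amber top 0.101 [[0.4192, -0.382], [0.4189, -0.3824], [0.4272, -0.3789]]
s8 glue top 0.12 [[0.6484, -0.1295], [0.6385, -0.12], [0.6464, -0.1165]]
s8 jar top 0.063 [[0.6418, -0.2082], [0.6348, -0.1956]]
s8 amber top 0.101 [[0.6394, -0.2838], [0.6296, -0.274], [0.6371, -0.2701]]
35.0667 [ 0.5  0.2 -0.5]
```

```bash
python3 -c "
from station import ctrl
print(ctrl.finish_job())"
```

```text
the job is handed in; nothing more can be done
None
```

I handed the job in at about 35 s: in the last pictures both cutters lie flat in the basket and the glue, jar and amber bottle stand upright in the tray, though the hand-in gave no verdict and I did not re-measure the screwdriver, block and counter, which the arm never reached for.

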